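# Hold the pivot bolt of a sunken dissecting lens

## Task

The lens arm of the dissecting stand has sunk onto the specimen jar because its pivot nut is slack. Reach into the narrow gap between the stand's two cheeks, grip the hidden hexagon head of the pivot bolt across two flats, turn it until the lens arm (keyed to the bolt) is level, and finish while still holding the head from turning back, so that I can tighten the nut. Do not touch the cleaned lens, its arm or the nut, and leave the jar, pan and tools where they are.

Things in the scene. Friction and masses are not known exactly. Their poses are not given: they have to be found in the camera images.
- stand: Lens stand fixed to the bench: grey foot, column, steel fork of two upright cheeks (6 mm thick, 50 mm wide, tops rounded R25 about the bolt axis, 185 mm high). Gap between cheeks 52 mm, open above and at the sides, floor 100 mm up. Origin on bench below the bolt head. x = bolt axis, outward (yaw within 0.3 rad); y = left, the lens arm's side; z up. Foot 14 mm high, y -100 to +30
- bolt_head (a point): Centre of the bolt's dark hexagon head: mid-gap between the cheeks, 160 mm above the bench, 25 mm below the cheek tops; it only turns. 27 mm across flats, 12 mm thick along the axis; washer (25 mm dia) and 18 mm dia brass bush between it and the far cheek. x = bolt axis; y = normal to two opposite flats and along the lens arm (these flats are upright when the arm is level)
- bolt: The same hexagon head with its washer, the only part of the bolt that can be gripped; origin and axes as bolt_head.
- pivot (a joint): Angle of lens arm and bolt, which turn as one about the stand's x axis (right-handed): 0 = arm level, negative = lens end down, positive = up; range -0.75 to 0.5 rad. Hangs at about -0.33 to -0.5 at first. Slack: the arm's weight (some 0.1 N m at the bolt) turns it down until it lies on something, so it sinks unless the head is held
- lens_arm: Aluminium strip arm, 18 mm high and 5 mm thick, with brass nut, outside the far cheek (centre plane 36 mm beyond the bolt head), going to the stand's +y side; about 60 g with the lens. Origin at the bolt head's centre, y along the arm. Not to be touched.
- lens (a point): Centre of the round lens (93 mm over its black rim, 9 mm thick) at the arm's end, 200 mm from the bolt axis along the arm. Not to be touched.
- jar_mid (a point): Middle (half-way up) of the closed specimen jar, 62 mm dia, 95 mm high, white lid, on which the lens arm has come to rest; it stands on the bench beside the stand.
- jar: The same jar; origin under its centre, z up.
- pan: Black speckled enamel dissecting pan, 330 x 230 x 45 mm, under the lens; origin under its centre. Stays.
- scissors: Steel dissecting scissors, 125 mm, lying on the bench; origin under the screw. Stay.
- forceps: Steel forceps, 120 mm, lying on the bench. Stay.
- needle: Dissecting needle with wooden handle, 150 mm, lying on the bench. Stays.
- spanner: Steel spanner for the nut, 200 mm, lying on the bench. Stays.
- ruler: Yellow plastic ruler, 210 x 32 x 4 mm, lying on the bench. Stays.
Not all that is in view belongs to the job. There is more than one size of the jar; the job needs the middle-sized.

How it is judged (in metres and radians):
On the way, in this order (a step that is already met when the one before it is completed fails the run):
1. the bolt head is gripped between the fingers while the lens arm still hangs on the jar (contact force between the fingers and bolt above 5 N and distance between the grasp point and bolt_head below 0.03 m and value of joint pivot below -0.2 rad), for 0.2 s.
2. the lens arm has been turned up level by the bolt head, clear of the jar (contact force between the fingers and bolt above 5 N and value of joint pivot between -0.09 and 0.09 rad and contact force between lens_arm and anything else below 0.1 N), for 0.2 s.
At the end, for the whole second after the job is handed in: The lens arm is level within 5 degrees, still and clear of everything; the fingers still grip the bolt head (over 5 N, grasp point within 30 mm of its centre). The jar is upright within 25 mm of its start, the pan and tools within 30 mm of theirs (all of step 2 and velocity of joint pivot between -0.1 and 0.1 rad/s and distance between the grasp point and bolt_head below 0.03 m and angle between jar's own z axis and vertical below 0.1 rad and distance of jar from where it was at the start of the episode below 0.025 m and distance of each of pan, scissors, forceps, needle, spanner, ruler from where it was at the start of the episode below 0.03 m); the arm keeps its last pose, push and grip.
It fails at once if the robot touches the lens, its arm or the nut (contact force between any of the fingers, the arm and lens_arm above 1 N).
It fails at once if the jar is knocked over (angle between jar's own z axis and vertical above 0.35 rad).
It also fails if it takes over 35 s, if anything falls off the work surface, if the arm or the gripper's body presses on something with over 40 N, if the wrist force passes 120 N, or if a joint passes its speed limit or range.

## Robot

A 6-joint arm with a two-finger parallel gripper is mounted at the origin on the work surface. World frame = base frame: x ahead of the robot, y to its left, z up, the work surface at z = 0. Lengths are in mm, angles in degrees, forces in N, time in s.
With the tool pointing down it reaches from about 350 to 850 mm from the base axis. Payload 8.1 kg.
Tool frame: the origin (TCP) lies at the centre of the arm's flange, where the gripper is bolted on; the fingertips stand 173 mm ahead of it and the grasp point (between the pads) lies 155 mm ahead of it; z points along the fingers, y is the line along which they close (so a half turn about z gives the same grasp; the last joint's range is limited). The gripper opens to 85 mm and grips with 20 to 120 N. Pads are 22 mm wide; open, the fingers measure 114 mm over their backs; the gripper's body (76 mm by 85 mm) begins 54 mm behind the grasp point. The pads swing forward as they close: fully open they stand 13 mm farther back than shut.
Start: joints at [-73.82, 7.471, 85.268, -0, 87.261, -4.893], TCP at [215.758, -559.871, 404.692] pointing down, gripper open.
Joint ranges: [-169.43, 169.43], [-51.17, 129.36], [1.28, 143.12], [-76.62, 256.62], [0, 156.53], [-152.29, 152.29]. Speed limits (degrees/s): [136.94, 136.94, 159.86, 180, 180, 180].

## Interface

Orientations are given as [roll, pitch, yaw] about the fixed x, y, z axes, in that order (R = Rz(yaw) Ry(pitch) Rx(roll)).
In Python, from bench import * gives the robot as it stands.
- The arm moves only by the shell command python3 -m jog 'ROWS' [FORCE]. ROWS is text: rows parted by semicolons, each of 7 numbers parted by spaces: the shift along the tool's x, y, z scaled (see below), then the turn, a rotation vector about the tool's x, y, z scaled (see below), then the closure, from -1 (fully open) to 1 (shut). In form: tx ty tz wx wy wz hand; .... A call has 1 to 5 rows; each row shifts and turns the commanded pose from where the row before left it, along the tool's axes as they then stand; what a row does not reach is not made up. The controller multiplies each number of a shift by 0.1 m and each number of a turn by 60 degrees. A row lasts 1/8 s, in which the tool goes at most 62.5 mm and 10.7 degrees, less where a joint would pass 70% of its speed; a pose out of reach is approached as far as the arm can. A call with a number of a shift or a turn outside -1 to 1 is refused whole. A call with a gripper value outside its range is refused whole. The fingers move at their own pace and stop on an object; FORCE is the grip in N (left out, the last holds). Time passes only in rows, so rows that do not move let the fingers close. It gives the time, the measured TCP pose, the force, the opening and the grip force at its end, in the units of the state.
- sense(): the state, without advancing time (a new reading comes with each control period).
- snapshot(name): name is "side" or "top" or "wrist"; returns a dict with "img" (400x640x3 uint8, red, green, blue), "fx", "fy", "cx", "cy" (pixels), "extrinsics" (4x4, takes a point from camera to world coordinates). Camera axes: x right, y down, z forward; pixel columns grow to the right and rows downward; lengths in mm; the calibration is good to about 2 mm. A picture is of the moment at which its call begins. There is no depth.
- hand_in(): hands the job in; it is judged then, once.
The state is a dict: "time": time; "joint_pos": joint angles; "qd": joint speeds; "joint_efforts": joint torques, N m; "tool_pos": TCP position; "tcp_rot": TCP orientation; "ft_force": force on the tool from outside, world axes, zero at the start; "wrist_torque": the same for the moment, N m; "finger_gap": finger opening in mm; "grip_force": force on a finger pad.
Only numpy, scipy, OpenCV 4.12 (cv2) and the standard library are available. Lean on these libraries where they do the work, as an engineer would, in place of code of your own. Each camera call takes 0.05 s, during which the arm holds its last target. There are 200 camera calls.

## Working session

There is one attempt and no reset: what is moved stays moved. The work goes in short steps, Python scripts to look and compute and a shell command to move; the robot and the scene stay as the last step left them, time stands still between calls to the robot, and variables do not carry over. Pictures are saved under pics/ and viewed, at most 10 in all, crops included, and the job is handed in when it is done.

```bash
mkdir -p pics; ls; cat > h.py <<'E'
from bench import *
import numpy as np, cv2
def snap(n,f):
    s=snapshot(n); cv2.imwrite('pics/'+f+'.png',s['img'][:,:,::-1]); np.save('pics/'+f+'.npy',s,allow_pickle=True); return s
def load(f): return np.load('pics/'+f+'.npy',allow_pickle=True).item()
def ray(s,u,v):
    E=np.array(s['extrinsics']); d=E[:3,:3]@[(u-s['cx'])/s['fx'],(v-s['cy'])/s['fy'],1]; return E[:3,3],d/np.linalg.norm(d)
def onz(s,u,v,z):
    o,d=ray(s,u,v); return o+d*(z-o[2])/d[2]
def proj(s,p):
    E=np.linalg.inv(np.array(s['extrinsics'])); c=E[:3,:3]@p+E[:3,3]; return np.array([s['fx']*c[0]/c[2]+s['cx'],s['fy']*c[1]/c[2]+s['cy']])
def tri(s1,p1,s2,p2):
    o1,d1=ray(s1,*p1);o2,d2=ray(s2,*p2)
    t=np.linalg.lstsq(np.c_[d1,-d2],o2-o1,rcond=None)[0]; a=o1+t[0]*d1;b=o2+t[1]*d2; return (a+b)/2,np.linalg.norm(a-b)
E
python3 - <<'E'
from h import *
for n in ['side','top','wrist']:
    s=snap(n,n+'0'); print(n,s['fx'],s['cx'],s['cy'],np.array(s['extrinsics']).round(2).tolist())
a=[load(n+'0')['img'] for n in ['side','top']]
print(sense())
E
```

```text
pics
side 383.56429593419153 319.3791789592837 201.95603004865742 [[-0.98, -0.13, 0.17, 304.26], [-0.21, 0.6, -0.77, 1182.73], [-0.01, -0.79, -0.62, 1018.71], [0.0, 0.0, 0.0, 1.0]]
top 492.4682177626526 320.0673690837842 194.23225782519464 [[0.02, -0.97, 0.23, 210.56], [-1.0, -0.02, 0.0, 45.66], [0.0, -0.23, -0.97, 1584.04], [0.0, 0.0, 0.0, 1.0]]
wrist 287.710630847537 315.1959713339033 196.58386452337353 [[0.36, -0.88, -0.3, 294.08], [-0.93, -0.34, -0.11, -530.07], [-0.0, 0.32, -0.95, 372.81], [0.0, 0.0, 0.0, 1.0]]
{'time': 0.15, 'joint_pos': array([-7.38193862e+01,  7.50519735e+00,  8.53156711e+01, -5.62271924e-04,
        8.72614298e+01, -4.89294591e+00]), 'qd': array([-0.04915216, -0.09424616, -0.14929095,  0.0415016 , -0.05977145,
        0.00587675]), 'joint_efforts': array([ 2.13464176e-03, -5.70064402e+01, -5.01155269e+01, -5.07842105e-05,
        9.63445986e-03,  4.66703284e-05]), 'tool_pos': array([ 215.71026812, -559.69274722,  403.87798482]), 'tcp_rot': array([-1.79917954e+02, -6.46002443e-03,  2.10735824e+01]), 'ft_force': array([-0.33430531, -0.18735175,  1.24396029]), 'wrist_torque': array([ 0.00535523,  0.0273383 , -0.00903036]), 'grip_force': 0.0, 'finger_gap': 85.21832930668623}
```

View pics/side0.png

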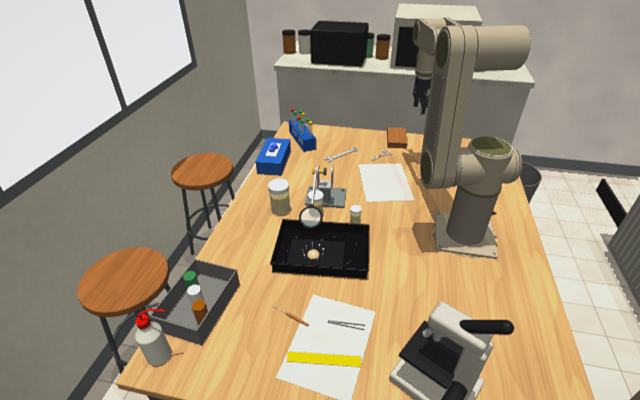

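View pics/top0.png

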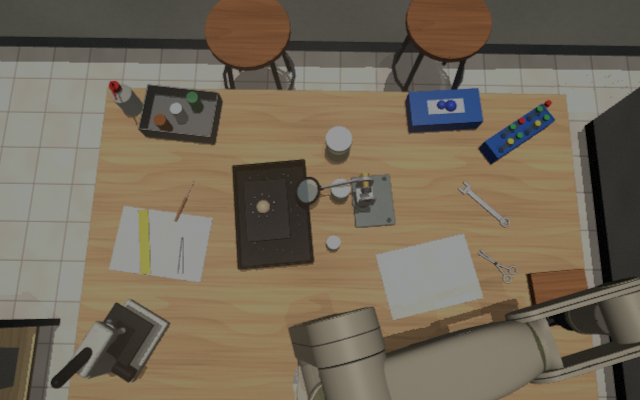

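The side view shows the stand at about (322,190), with the lens at (311,217) over the pan. In the top view the stand is at (368,195), the lens at (308,191) and the middle jar at (341,188). I'll crop in for detail.

```bash
python3 - <<'E'
from h import *
a=load('top0')['img'][160:240,285:405]; b=load('side0')['img'][155:245,265:365]
A=cv2.resize(a,None,fx=5,fy=5,interpolation=cv2.INTER_CUBIC)[:, :400*2]; B=cv2.resize(b,None,fx=5,fy=5,interpolation=cv2.INTER_CUBIC)
cv2.imwrite('pics/c1.png',A[:,:,::-1]);cv2.imwrite('pics/c2.png',B[:,:,::-1])
E
```

```text
(no output)
```

View pics/c1.png

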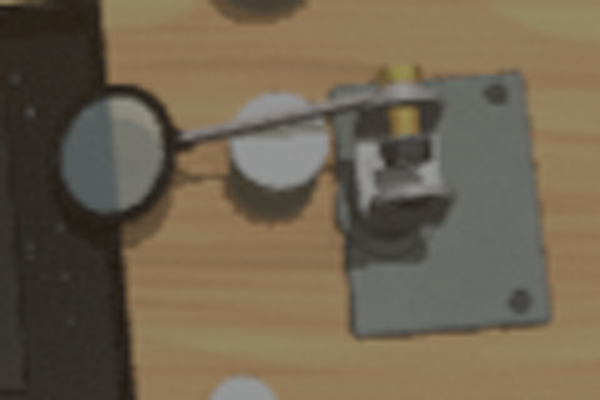

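View pics/c2.png

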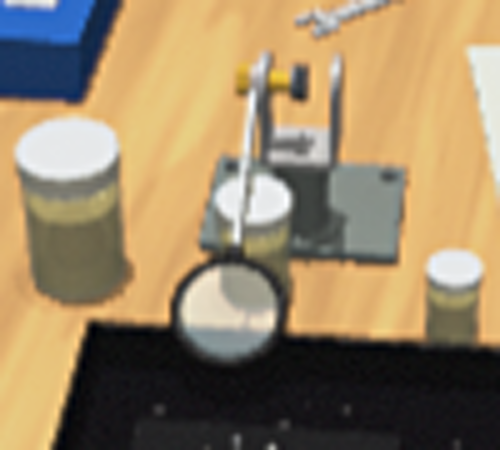

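The hex head is at about (366.4,191) in the top view and (324.8,171.4) in the side view. It is a dark block on the yellow bush, with the near cheek on the robot's side.

```bash
python3 - <<'E'
from h import *
t=load('top0');s=load('side0')
T=lambda u,v:(285+u/5,160+v/5); S=lambda u,v:(265+u/5,155+v/5)
print('head',tri(t,T(407,155),s,S(299,82)))
print('lens',tri(t,T(113,152),s,S(230,305)))
print('nut',tri(t,T(403,75),s,S(243,79)))
print('jar lid',tri(t,T(278,140),s,S(254,197)), onz(t,*T(278,140),95))
c=[onz(t,*T(*p),14)[:2] for p in [(333,90),(520,72),(550,320),(353,337)]]; print(np.round(c))
for a,b in [(3,0),(2,1)]: d=c[b]-c[a]; print('yaw x',np.degrees(np.arctan2(d[1],d[0])),np.linalg.norm(d))
for a,b in [(1,0),(2,3)]: d=c[b]-c[a]; print('yaw y',np.degrees(np.arctan2(-d[0],d[1])),np.linalg.norm(d))
print(np.mean(c,0))
E
```

```text
head (array([564.67356836, -87.66815367, 156.92127123]), np.float64(2.000243313196001))
lens (array([584.02672389,  90.44737494,  65.6769265 ]), np.float64(2.384455674755825))
nut (array([612.66685513, -85.76584903, 155.29316796]), np.float64(1.8600000430462644))
jar lid (array([587.49554455, -13.20645674,  92.38049822]), np.float64(0.9807485324478682)) [587.33813309 -13.08801209  95.        ]
[[ 642.  -52.]
 [ 657. -176.]
 [ 491. -193.]
 [ 478.  -65.]]
yaw x 4.512147851640855 165.48307450058527
yaw x 5.694082643157933 166.97511523725862
yaw y 6.586928347727938 124.5921317793634
yaw y 5.87950285907979 127.99112569510594
[ 566.84366183 -121.70405198]
```

```bash
cat >> h.py <<'E'
from scipy.spatial.transform import Rotation as Ro
YAW=5.5
def left(p,rpy):
    "remaining shift and turn, in tool axes and row units"
    s=sense(); R=Ro.from_euler('xyz',s['tcp_rot'],degrees=True); G=Ro.from_euler('xyz',rpy,degrees=True)
    return (R.inv().apply(np.array(p)-s['tool_pos'])/100).round(3),(np.degrees((R.inv()*G).as_rotvec())/60).round(3)
def tcp(head,back,th):
    G=Ro.from_euler('xyz',[180+th,0,YAW],degrees=True); return np.array(head)-G.apply([0,0,155+back])
E
python3 - <<'E'
from h import *
H=[564.5,-87.3,159]
p=tcp(H,85,-28);print(p,left(p,[152,0,YAW]))
E
```

```text
[553.70075475  24.85445012 370.90742229] (array([ 5.256, -4.239,  0.336]), array([-0.465, -0.063,  0.254]))
```

```bash
python3 -m jog '0.3 -0.24 -0.3 0 0 0 -0.3; 0.45 -0.36 -0.1 0 0 0 -0.3; 0.45 -0.36 0 0 0 0 -0.3; 0.45 -0.36 0 0 0 0 -0.3; 0.45 -0.36 0 0 0 0 -0.3' 40; python3 -m jog '0.45 -0.36 0 0 0 0 -0.3; 0.45 -0.36 0 0 0 0 -0.3; 0.45 -0.36 0 0 0 0 -0.3; 0.45 -0.36 0 0 0 0 -0.3; 0.45 -0.36 0 0 0 0 -0.3'
python3 - <<'E'
from h import *
H=[564.5,-87.3,159]
p=tcp(H,85,-28);print(p,left(p,[152,0,YAW]))
E
```

```text
time: 0.78
tool_pos: [351.8, -325.9, 444.5]
tcp_rot: [-180.0, -0.0, 21.1]
ft_force: [0.9, -0.4, 0.3]
finger_gap: 55.6
grip_force: 0.0
time: 1.4
tool_pos: [497.1, -76.9, 444.6]
tcp_rot: [180.0, -0.0, 21.1]
ft_force: [0.3, -1.5, 0.2]
finger_gap: 55.0
grip_force: 0.0
[553.70075475  24.85445012 370.90742229] (array([ 0.894, -0.746,  0.737]), array([-0.464, -0.063,  0.254]))
```

```bash
python3 -m jog '0.22 -0.19 0 -0.116 -0.016 0.0635 -0.3; 0.22 -0.19 0 -0.116 -0.016 0.0635 -0.3; 0.22 -0.19 0 -0.116 -0.016 0.0635 -0.3; 0.22 -0.19 0 -0.116 -0.016 0.0635 -0.3; 0 0 0 0 0 0 -0.3' 
python3 - <<'E'
from h import *
H=[564.5,-87.3,159]
p=tcp(H,85,-28);print(p,left(p,[152,0,YAW]))
s=snap('wrist','w1'); print(proj(s,np.array(H)))
E
```

```text
time: 2.02
tool_pos: [561.8, 17.5, 427.8]
tcp_rot: [152.0, 0.2, 5.7]
ft_force: [0.3, -0.3, -1.0]
finger_gap: 55.3
grip_force: 0.0
[553.70075475  24.85445012 370.90742229] (array([-0.07 , -0.339,  0.465]), array([0.001, 0.002, 0.005]))
[279.01206702 200.52986267]
```

View pics/w1.png

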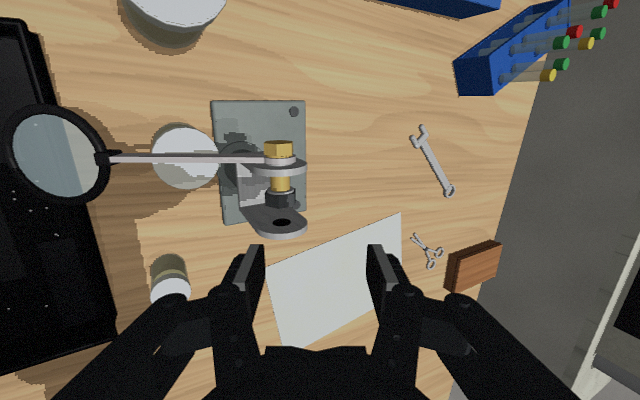

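The wrist view shows the head at about (281,199) between the cheeks, against a prediction of (279,200.5), so the estimate holds. I'll move to the pre-grasp pose.

```bash
python3 -m jog '-0.03 -0.17 0 0 0 0 -0.3; -0.04 -0.17 0.1 0 0 0.004 -0.3; 0 0 0.36 0 0 0 -0.3; 0 0 0 0 0 0 -0.3' 
python3 - <<'E'
from h import *
H=[564.5,-87.3,159]
p=tcp(H,85,-28);print(p,left(p,[152,0,YAW]))
s=snap('wrist','w2'); u=proj(s,np.array(H)); print(u)
x,y=u.astype(int); c=s['img'][max(0,y-60):y+60,x-80:x+80]; print(max(0,y-60),x-80)
cv2.imwrite('pics/c3.png',cv2.resize(c,None,fx=5,fy=5,interpolation=cv2.INTER_CUBIC)[:,:,::-1])
w=load('w1');t=load('top0');d=load('side0')
for q,pt in [(t,(307.6,190.4)),(d,(311,216))]: print('lens',tri(w,(58,153),q,pt))
print('head',tri(w,(281,199),d,(324.8,171.4)),tri(w,(281,199),t,(366.4,191)))
E
```

```text
time: 2.58
tool_pos: [552.0, 22.5, 369.9]
tcp_rot: [152.0, 0.3, 5.2]
ft_force: [-0.8, 0.2, 0.6]
finger_gap: 55.5
grip_force: 0.0
[553.70075475  24.85445012 370.90742229] (array([ 0.019, -0.014, -0.019]), array([-0.   ,  0.006, -0.002]))
[313.46995972 209.18641921]
149 233
lens (array([589.04381048,  91.55987335,  51.70505192]), np.float64(1.4492564233626255))
lens (array([587.34890571,  88.58559335,  62.41126329]), np.float64(7.8269654234552215))
head (array([565.53967627, -89.9913946 , 156.07833523]), np.float64(1.3735254679256004)) (array([564.48062616, -88.9478818 , 156.50153479]), np.float64(2.79395294973953))
```

View pics/c3.png

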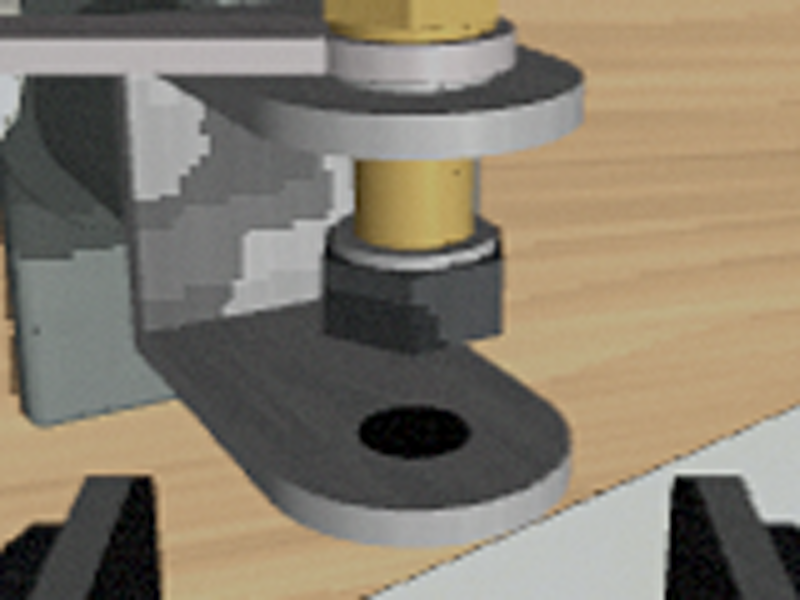

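```bash
python3 - <<'E'
from h import *
s=load('w2')
G=Ro.from_euler('xyz',[152,0,YAW],degrees=True)
for H in ([564.5,-88.9,159],[568.5,-88.9,159],[564.5,-88.9,157],[568,-88.9,161]):
    f=lambda x,y,z:((proj(s,np.array(H)+G.apply([x,y,-z]))-[233,149])*5).round()
    print(H,'hole',f(-26,0,0),'edge near/far',f(-6,0,15.6),f(6,0,15.6),'left near/far',f(-6,-13.5,7.8),f(6,-13.5,7.8))
print('seen hole 414 432 edge 350 270 left 325: 335 258')
p=tcp([566.5,-88.7,160],0,-28);print(left(p,[152,0,YAW]))
E
```

```text
[564.5, -88.9, 159] hole [412. 451.] edge near/far [412. 378.] [411. 301.] left near/far [322. 356.] [320. 282.]
[568.5, -88.9, 159] hole [414. 428.] edge near/far [414. 352.] [414. 275.] left near/far [324. 331.] [322. 256.]
[564.5, -88.9, 157] hole [406. 446.] edge near/far [405. 373.] [405. 297.] left near/far [317. 352.] [315. 278.]
[568, -88.9, 161] hole [420. 436.] edge near/far [420. 360.] [420. 282.] left near/far [329. 339.] [327. 264.]
seen hole 414 432 edge 350 270 left 325: 335 258
(array([ 0.034, -0.003,  0.849]), array([-0.   ,  0.004, -0.003]))
```

```bash
python3 -m jog '0.045 0 0.1 0 0.003 -0.002 -0.3; 0 0 0.25 0 0 0 -0.3; 0 0 0.25 0 0 0 -0.3; 0 0 0.25 0 0 0 -0.3; 0 0 0 0 0 0 -0.3' 40
python3 - <<'E'
from h import *
s=sense();print(s['ft_force'],left(tcp([568,-88.8,159.3],0,-28),[152,0,YAW]))
s=snap('wrist','w3'); c=s['img'][140:300,210:420]
cv2.imwrite('pics/c4.png',cv2.resize(c,None,fx=3.5,fy=3.5,interpolation=cv2.INTER_CUBIC)[:,:,::-1])
E
```

```text
time: 3.25
tool_pos: [561.8, -16.7, 297.1]
tcp_rot: [152.0, -0.0, 5.4]
ft_force: [0.4, -0.1, 0.9]
finger_gap: 55.8
grip_force: 0.0
[ 0.38318402 -0.09699853  0.85822931] (array([-0.007, -0.008,  0.007]), array([-0.   , -0.   , -0.001]))
```

View pics/c4.png

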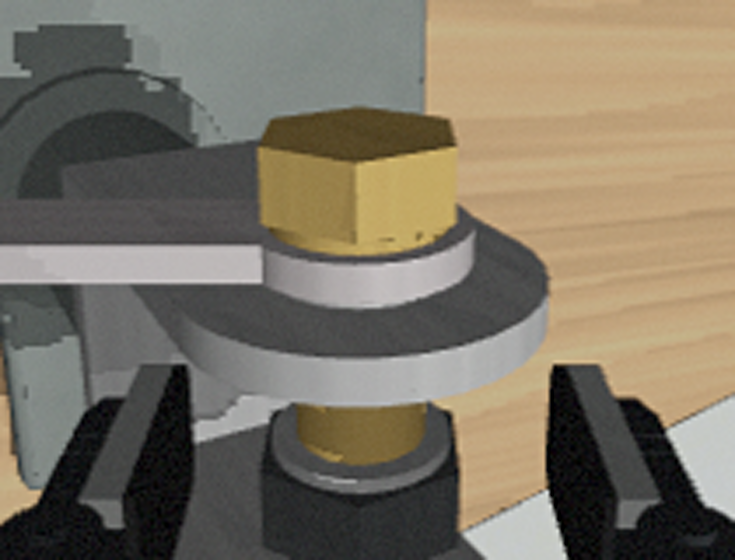

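The head spans 263–459 in the crop, about 1 mm off the finger midline. Both fingers stand clear inside the gap. I'll nudge across and grip.

```bash
python3 -m jog '-0.005 -0.01 0.005 0 0 0 0; 0 0 0 0 0 0 0.3; 0 0 0 0 0 0 1; 0 0 0 0 0 0 1; 0 0 0 0 0 0 1' 60; python3 -m jog '0 0 0 0 0 0 1;0 0 0 0 0 0 1;0 0 0 0 0 0 1'
python3 - <<'E'
from h import *
s=sense();print(s['ft_force'],s['wrist_torque'])
E
```

```text
time: 3.92
tool_pos: [561.9, -14.5, 298.7]
tcp_rot: [152.0, -0.3, 5.5]
ft_force: [-1.4, 5.2, 3.5]
finger_gap: 26.0
grip_force: 59.0
time: 4.3
tool_pos: [561.9, -14.5, 298.7]
tcp_rot: [152.0, -0.3, 5.5]
ft_force: [-2.4, 4.4, 4.0]
finger_gap: 25.5
grip_force: 59.0
[-2.42463753  4.44245372  4.03505928] [ 0.73484874  0.2946768  -0.08131667]
```

```bash
python3 -m jog '0 0.108 0.004 0.0667 0 0 1; 0 0.108 0.004 0.0667 0 0 1; 0 0.108 0.004 0.0667 0 0 1; 0 0 0 0 0 0 1'
python3 - <<'E'
from h import *
s=sense();print(s['wrist_torque']);R=Ro.from_euler('xyz',s['tcp_rot'],degrees=True);print(s['tool_pos']+R.apply([0,0,155]))
s=snap('side','s2')
E
```

```text
time: 4.8
tool_pos: [564.8, -45.2, 311.1]
tcp_rot: [164.1, -0.3, 5.5]
ft_force: [-0.9, 6.2, 5.2]
finger_gap: 25.5
grip_force: 60.8
[ 0.90459286  0.28187407 -0.01941068]
[569.7021949  -87.23835158 162.01312968]
```

```bash
python3 -m jog '0 0.108 0.004 0.0667 0 0 1; 0 0.108 0.004 0.0667 0 0 1; 0 0.108 0.004 0.0667 0 0 1; 0 0.103 0.004 0.0635 0 0 1; 0 0 0 0 0 0 1'; python3 -m jog '0 0 0 0 0 0 1;0 0 0 0 0 0 1'
python3 - <<'E'
from h import *
s=sense();print(s['wrist_torque']);R=Ro.from_euler('xyz',s['tcp_rot'],degrees=True);print(s['tool_pos']+R.apply([0,0,155]))
a=snap('side','s3')['img'][140:250,255:375];b=snap('top','t3')['img'][150:260,280:420]
h=lambda c,f:cv2.resize(c,None,fx=f,fy=f,interpolation=cv2.INTER_CUBIC)
cv2.imwrite('pics/c5.png',np.hstack([h(a,3),h(b,3)])[:,:,::-1])
E
```

```text
time: 5.48
tool_pos: [568.9, -87.5, 317.1]
tcp_rot: [179.9, -0.3, 5.4]
ft_force: [-1.8, 5.0, 7.1]
finger_gap: 25.7
grip_force: 61.5
time: 5.72
tool_pos: [568.9, -87.1, 317.1]
tcp_rot: [179.7, -0.3, 5.5]
ft_force: [-1.5, 2.2, 6.0]
finger_gap: 26.1
grip_force: 61.4
[ 0.12446592  0.22659136 -0.15422238]
[569.76742736 -87.68935557 162.07197593]
```

View pics/c5.png

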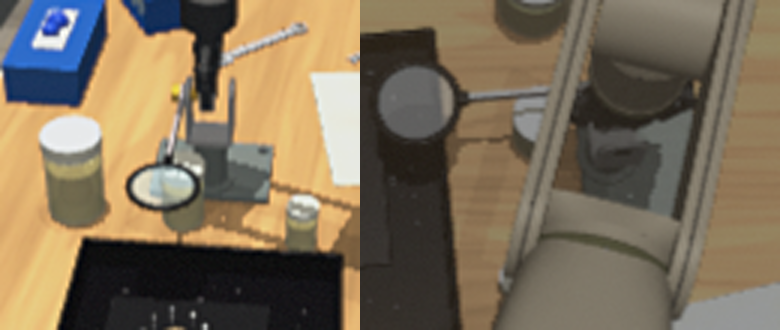

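The lens is now well above the jar, at (309,202.7) in the side view and (299,184.3) in the top view. I'll check the arm angle.

```bash
python3 -m jog '0 0 0 0 0 0 1;0 0 0 0 0 0 1;0 0 0 0 0 0 1;0 0 0 0 0 0 1'; python3 - <<'E'
from h import *
def lens(s,box):
    x0,y0,x1,y1=box; g=s['img'][y0:y1,x0:x1].max(2); m=(g<70).astype(np.uint8)
    cs,_=cv2.findContours(m,cv2.RETR_LIST,cv2.CHAIN_APPROX_NONE)
    cs=[cv2.fitEllipse(c) for c in cs if len(c)>30]; return [(np.round(np.array(e[0])+[x0,y0],1).tolist(),np.round(e[1],1).tolist()) for e in cs]
a=snap('side','s4');b=snap('top','t4')
for q in('s3','s4'): print(q,lens(load(q),(293,190,326,217)))
for q in('t3','t4'): print(q,lens(load(q),(283,167,314,201)))
p,e=tri(b,(299,184.3),a,(309,202.7)); print(p,e,np.degrees(np.arcsin((p[2]-159.5)/200)))
for th in(-5,0,5):
    y=200*np.cos(np.radians(th));P=np.array([568,-88.5,159.5])+Ro.from_euler('z',YAW,degrees=True).apply([36,y,200*np.sin(np.radians(th))])
    print(th,P,proj(a,P),proj(b,P))
s=sense();print(s['wrist_torque'])
E
```

```text
time: 6.32
tool_pos: [568.9, -87.0, 317.1]
tcp_rot: [179.7, -0.3, 5.5]
ft_force: [-0.6, 1.2, 6.5]
finger_gap: 25.8
grip_force: 61.4
s3 [([308.9, 201.8], [14.9, 23.3])]
s4 [([308.9, 201.8], [14.9, 23.3])]
t3 [([298.3, 183.6], [25.1, 26.7]), ([296.2, 183.8], [32.2, 37.3])]
t4 [([298.3, 183.6], [25.1, 26.7]), ([296.3, 183.9], [32.2, 37.3])]
[583.07633348 114.32546073 149.00596791] 0.23247505374206098 -3.0076999132591475
-5 [584.73805704 113.27213015 142.06885145] [308.64259526 203.94119432] [299.45789183 184.39005071]
0 [584.66511264 114.02968676 159.5       ] [308.49617423 200.32732054] [298.96904795 182.94171579]
5 [584.73805704 113.27213015 176.93114855] [308.40671457 196.40070993] [298.98249528 181.41968977]
[ 0.19808357  0.27017333 -0.14065662]
```

Both views put the arm at about -2° and steady. I'll add 2° to centre it in the band.

```bash
python3 -m jog '0 0.054 0.001 0.0333 0 0 1; 0 0 0 0 0 0 1;0 0 0 0 0 0 1;0 0 0 0 0 0 1;0 0 0 0 0 0 1'; python3 - <<'E'
from h import *
a=snap('side','s5');b=snap('top','t5')
def el(s,box):
    x0,y0,x1,y1=box; g=s['img'][y0:y1,x0:x1].max(2); cs,_=cv2.findContours((g<70).astype(np.uint8),cv2.RETR_LIST,cv2.CHAIN_APPROX_NONE)
    return [(np.array(cv2.fitEllipse(c)[0])+[x0,y0]).round(1) for c in cs if len(c)>30]
print(el(a,(293,188,326,215)),el(b,(283,167,314,201)))
# jar/tools unchanged?
for n,m in(('side0',a),('top0',b)):
    d=cv2.absdiff(load(n)['img'],m['img']).max(2)>60; print(n,[int(d[:,i:i+80].sum()) for i in range(0,640,80)])
E
```

```text
time: 7.05
tool_pos: [569.4, -92.5, 317.0]
tcp_rot: [-178.3, -0.3, 5.5]
ft_force: [-1.5, 1.4, 5.8]
finger_gap: 25.8
grip_force: 61.6
[array([309. , 200.4])] [array([298.2, 183.2]), array([296.2, 183.8])]
side0 [0, 0, 0, 816, 2051, 6690, 1269, 0]
top0 [0, 0, 0, 1008, 1419, 813, 1158, 3152]
```

```bash
python3 -c "
from bench import *
print(hand_in())"
```

```text
the job is handed in; nothing more can be done
None
```

The job is handed in: the lens arm measured level within about 1° in both camera views, clear of the jar, with the gripper still holding the bolt head at about 60 N. The jar, pan and tools were not touched, as far as I could tell. The hand-in call did not return a verdict.

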